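# Close the phone-cover holder and lock its jaw in the gate

### The arm

A 7-joint arm with a two-finger parallel gripper is mounted at the origin on a cart in front of the work surface, level with it; the furniture and walls round the work are solid. World frame = base frame: x ahead of the robot, y to its left, z up, the work surface at z = 0. Lengths are in m, angles in rad, forces in N, time in s.
With the tool pointing down it reaches from about 0.425 to 0.8 m from the base axis. Payload 8.3 kg.
Tool frame: the origin (TCP) lies at the very end of the fingers, on their centre line; the grasp point (between the pads) lies 19 mm behind it; z points along the fingers, y is the direction in which the jaws open and shut (so a half turn about z gives the same grasp; the last joint's range is limited). The gripper opens to 85 mm and grips with 20 to 120 N. Pads are 22 mm wide; open, the fingers measure 114 mm over their backs; the gripper's body (76 mm by 85 mm) begins 54 mm behind the grasp point. The pads swing forward as they close: fully open they stand 13 mm farther back than shut.
Start: joints at [-0.063, 0.383, 0.016, 1.37, -0.006, 1.388, -0.046], TCP at [0.625, 0, 0.231] pointing down, gripper open.
Joint ranges: [-2.95, 2.95], [-0.25, 2.06], [-1.52, 1.56], [0.18, 2.33], [-1.44, 4.58], [0.02, 2.06], [-3.01, 3.01]. Speed limits (rad/s): [2.39, 2.39, 3.01, 3.01, 3.14, 3.14, 3.14].

### API

Orientations are given as a 3x3 rotation matrix whose columns are the frame's x, y, z axes.
In Python, from plant import ctrl gives the robot as it stands.
- The arm moves only by the tool jog_arm, never from a script. Its argument "plan" is a list of rows, each an object of numbers: "dx", "dy", "dz": the shift along the tool's x, y, z in mm; "roll": the turn about the tool's z in degrees. In form: [{"dx": .., "dy": .., "dz": .., "roll": ..}, ...]. A call has 1 to 20 rows; each row shifts and turns the commanded pose from where the row before left it, along the tool's axes as they then stand; what a row does not reach is not made up. A row lasts 1/10 s, in which the tool goes at most 50 mm and 8.59 degrees, less where a joint would pass 70% of its speed; a pose out of reach is approached as far as the arm can. A call with a gripper value outside its range is refused whole. "fingers" is the closure, from 0 (fully open) to 1 (shut), set as the call begins (left out, the last holds). The fingers move at their own pace and stop on an object; "grip_force" is the grip in N (left out, the last holds). Time passes only in rows, so rows that do not move let the fingers close. It gives the time, the measured TCP pose, the force and the opening at its end, in the units of the state.
- ctrl.state(): the state, without advancing time (a new reading comes with each control period).
- ctrl.snapshot(name): name is "scene" or "side" or "wrist"; returns a dict with "pixels" (384x512x3 uint8, red, green, blue), "z_map" (384x512 float32, m along the optical axis (not along the pixel's ray), 0 where there is no reading), "K" (3x3 intrinsics, pixels), "world_to_cam" (4x4, takes a point from world to camera coordinates). Camera axes: x right, y up, looking along -z (the intrinsics and any distortion apply to the point x, -y, -z); pixel columns grow to the right and rows downward; lengths in m; the calibration is good to about 2 mm. A picture is of the moment at which its call begins.
- ctrl.hand_in(): hands the job in, once; it reports no verdict.
The state is a dict: "time_s": time; "q": joint angles; "dq": joint speeds; "joint_torque": joint torques, N m; "eef_pos": TCP position; "tcp_rot": TCP orientation; "contact_force": force on the tool from outside, world axes, zero at the start; "wrist_torque": the same for the moment, N m; "grip_width": finger opening in m.
Only numpy, scipy, OpenCV 4.12 (cv2) and the standard library are available. Lean on these libraries where they do the work, as an engineer would, in place of code of your own. Each camera call takes 0.05 s, during which the arm holds its last target. There are 200 camera calls.

### The job

A phone back cover lies loose in the holder that is screwed to the bench. With the fingertips, push the holder's square black knob along the long leg of its L-shaped slot until the jaw has closed up to the cover and the knob stands at the corner, then push it sideways into the short leg right to the end, so that the jaw is locked. Only push the knob, never grip it from both sides; lift nothing, do not touch the cover, and leave the jar, the tape roll and the loupe beside the holder where they are.

Things in the scene. Friction and masses are not known exactly. Their poses are not given: they have to be found in the camera images.
- fixture: Phone-cover holder fixed to the bench, yaw -0.5 to +0.35 rad: aluminium base 6 mm thick, x -110 to +142, y -85 to +85 mm in its frame, origin on the bench. +x: closing direction (slot's long leg), +y: direction of the short leg, z up. Its -x part bears the gate plate with the slot; its +x part is the cover's nest, floor at 6 mm, 20 mm high fence at x = 127 to 137 mm.
- knob_mid (a point): Centre of the square black knob (18 x 18 mm, upright, 25 to 59 mm above the bench, this point at 42 mm). Its sides lie parallel to the holder's x and y axes. It never turns or rises, it only slides with its pin in the slot. In the holder's frame it starts at y = -10 mm, x = -75 mm plus the jaw's travel.
- slot_corner (a point): Top of the steel gate plate (x -105 to -8, y -45 to +45 mm in the holder's frame, top at z 23 mm) where the two legs' centre lines meet, x = -30, y = -10 mm. The slot is 13 mm wide, the knob's pin 10 mm (1.5 mm play). The knob's centre must stand over this point (within 1.5 mm) before the sideways push; the slot's end wall stops it 1.5 mm past.
- slot_end (a point): Nominal end of the short leg on the gate plate's top: x = -30, y = +10 mm in the holder's frame, 20 mm from the corner. Locked, the knob's centre stands over it (stop up to 1.5 mm beyond).
- clamp_jaw (a joint): Travel of jaw and knob along the holder's +x, m: starts at 0 to 0.012, 0.045 at the slot's corner, stopped at about 0.0465. Friction holds it (about 2.5 N), no spring. The jaw is a grey bar 100 mm wide, top at 22 mm, front face at x = 12 mm + travel; closed it leaves 68.5 to 71.5 mm to the fence.
- gate_knob (a joint): Travel of the knob across the jaw along the holder's +y, m: 0 in the long leg (+-0.0015), 0.020 at the end of the short leg, stopped at about 0.0215. Friction about 1.2 N, no spring. It can move only while the jaw stands at the corner (travel 0.0435 to 0.0465).
- knob_rear: The knob's side facing the holder's -x (the side to push on for closing). The body's frame is the holder's, its origin on the bench right under the knob's centre; the face lies 9 mm from it towards -x.
- knob_front: The knob's side facing the holder's +x; origin on the bench under the knob's centre, face 9 mm towards +x.
- knob_right: The knob's side facing the holder's -y (the side to push on for locking); origin on the bench under the knob's centre, face 9 mm towards -y.
- knob_left: The knob's side facing the holder's +y; origin on the bench under the knob's centre, face 9 mm towards +y.
- cover: Dark phone back cover, 68 (x) x 138 (y) x 6 mm, lying flat and loose in the nest between jaw and fence; origin at the centre of its underside. The closing jaw pushes it along by itself.
- jar: Small glass jar with black screw cap, 34 mm across, 54 mm high, standing on the bench beside the holder on its +y side; origin at the centre of its underside. Bystander.
- tape_roll: Roll of amber tape, 54 mm across, 12 mm high, lying flat on the bench on the holder's +y side; origin at the centre of its underside. Bystander.
- loupe: Small black folding loupe, 34 x 40 x 16 mm, on the bench on the holder's -y side; origin at the centre of its underside. Bystander.
There are look-alikes about, which are no part of the job. Of the things like the cover, leave any that is blue; of the rest the larger one is meant.

How it is judged:
By the outcome, as a careful person would: the job done as asked, in the order asked, and still so for the second after the job is handed in, with the robot touching nothing.
It also fails if it takes over 40 s, if anything falls off the work surface, if the arm or the gripper's body presses on something with over 40 N, if the wrist force passes 120 N, or if a joint passes its speed limit or range.

## Working session

There is one attempt and no reset: what is moved stays moved. The work goes in short steps, Python scripts to look and compute and a tool call to move; the robot and the scene stay as the last step left them, time stands still between calls to the robot, and variables do not carry over. Pictures are saved under pics/ and viewed, about 8 in all and at most 12, crops included, and the job is handed in when it is done.

Besides the shell and the picture viewer there is one more tool, called as name(argument=value, ...) on one line, values as JSON. jog_arm: Moves the arm, as the interface text tells. Its arguments: {"type":"object","properties":{"plan":{"type":"array"},"fingers":{"type":"number"},"grip_force":{"type":"number"}},"required":["plan"]}

```bash
mkdir -p pics; cat > h.py <<'E'
import numpy as np, cv2
from plant import ctrl
def snap(n,f):
    s=ctrl.snapshot(n); np.savez(f'pics/{f}.npz',**s); cv2.imwrite(f'pics/{f}.png',cv2.resize(s['pixels'][:,:,::-1],(768,576),interpolation=cv2.INTER_CUBIC)); return s
def w(s,u,v,z=None):
    K=s['K'];T=np.linalg.inv(s['world_to_cam'])
    r=np.array([(u-K[0,2])/K[0,0],-(v-K[1,2])/K[1,1],-1.])
    if z is None: d=s['z_map'][int(round(v)),int(round(u))]
    else: d=(z-T[2,3])/(T[:3,:3]@r)[2]
    return T[:3,:3]@(r*d)+T[:3,3]
def crop(s,f,u0,v0,u1,v1,k): cv2.imwrite(f'pics/{f}.png',cv2.resize(s['pixels'][v0:v1,u0:u1,::-1],None,fx=k,fy=k,interpolation=cv2.INTER_CUBIC))
E
python3 - <<'E'
from h import *
for n in ('scene','wrist'):
    s=snap(n,n+'0'); print(n,s['K'].round(1).tolist(),np.linalg.inv(s['world_to_cam']).round(3).tolist())
s=ctrl.state(); print(s['eef_pos'],s['tcp_rot'],s['contact_force'],s['grip_width'],s['time_s'])
E
```

```text
scene [[359.4, 0.0, 253.2], [0.0, 359.4, 186.5], [0.0, 0.0, 1.0]] [[0.499, 0.609, -0.617, 0.13], [-0.867, 0.355, -0.351, -0.33], [0.006, 0.71, 0.705, 0.646], [0.0, 0.0, 0.0, 1.0]]
wrist [[309.9, 0.0, 257.1], [0.0, 309.9, 190.5], [0.0, 0.0, 1.0]] [[1.0, -0.0, 0.002, 0.624], [-0.0, 0.949, 0.314, 0.081], [-0.003, -0.314, 0.949, 0.373], [0.0, 0.0, 0.0, 1.0]]
[6.24525351e-01 4.22490021e-05 2.30354071e-01] [[-1.06843461e-04  9.99998307e-01 -1.83690190e-03]
 [ 9.99999994e-01  1.06785984e-04 -3.13882319e-05]
 [-3.11920234e-05 -1.83690525e-03 -9.99998312e-01]] [ 0.52743917  0.19487636 -0.51112283] 0.0853979176971989 0.1
```

View pics/scene0.png

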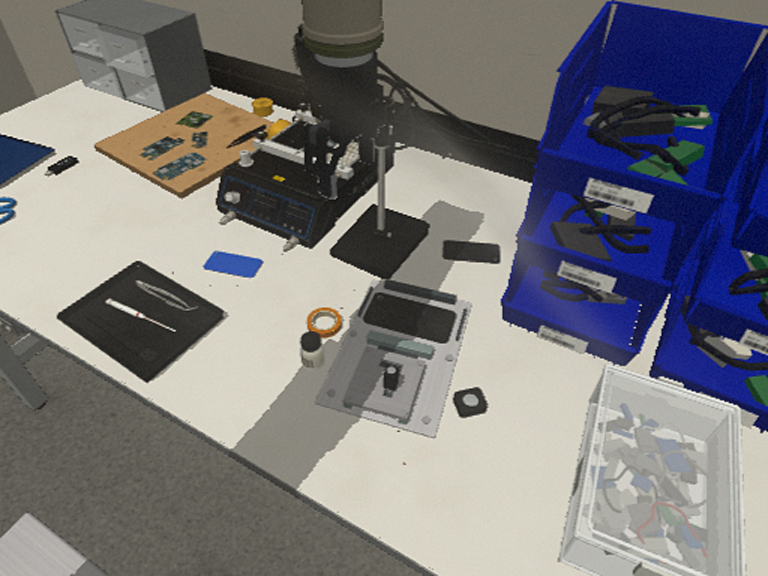

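View pics/wrist0.png

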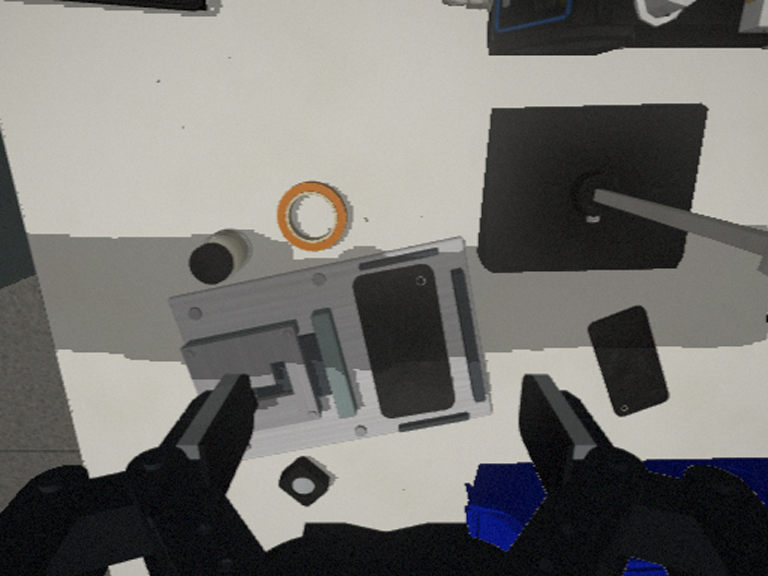

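The scene view shows the holder with its knob at about (391,372) and the jar, tape and loupe beside it. The wrist view shows the base corners at about (170,297), (463,237) and (492,410). I'll fit the holder's pose from those corners and take a closer crop.

```bash
python3 - <<'E'
from h import *
a=np.load('pics/wrist0.npz');b=np.load('pics/scene0.npz')
C=np.array([w(a,u/1.5,v/1.5,.006)[:2] for u,v in [(170,297),(463,237),(492,410)]])
L=np.array([(-.11,.085),(.142,.085),(.142,-.085)])
print(C, np.linalg.norm(C[1]-C[0]),np.linalg.norm(C[1]-C[2]))
lc=L-L.mean(0);cc=C-C.mean(0)
y=np.arctan2((lc[:,0]*cc[:,1]-lc[:,1]*cc[:,0]).sum(),(lc*cc).sum());R=np.array([[np.cos(y),-np.sin(y)],[np.sin(y),np.cos(y)]])
o=C.mean(0)-R@L.mean(0);print('wrist yaw',y,'o',o,'res',(C-(o+L@R.T))*1000)
for u,v in [(391,363)]:
  p=w(b,u/1.5,v/1.5);q=w(b,u/1.5,v/1.5,.059);print(p,q,R.T@(q[:2]-o))
crop(b,'c0',200,180,325,295,6)
E
```

```text
[[ 0.44210896 -0.04994648]
 [ 0.68533401  0.0013742 ]
 [ 0.72009946 -0.15919238]] 0.2485804487921606 0.16428712903243317
wrist yaw 0.21431109124561357 o [ 0.56520011 -0.10927515] res [[ 2.46971477 -0.3326162 ]
 [-0.54026055 -2.60587159]
 [-1.92945422  2.9384878 ]]
[ 0.54162651 -0.11579059  0.01724316] [ 0.51426959 -0.13003541  0.059     ] [-0.05418055 -0.00945371]
```

View pics/c0.png

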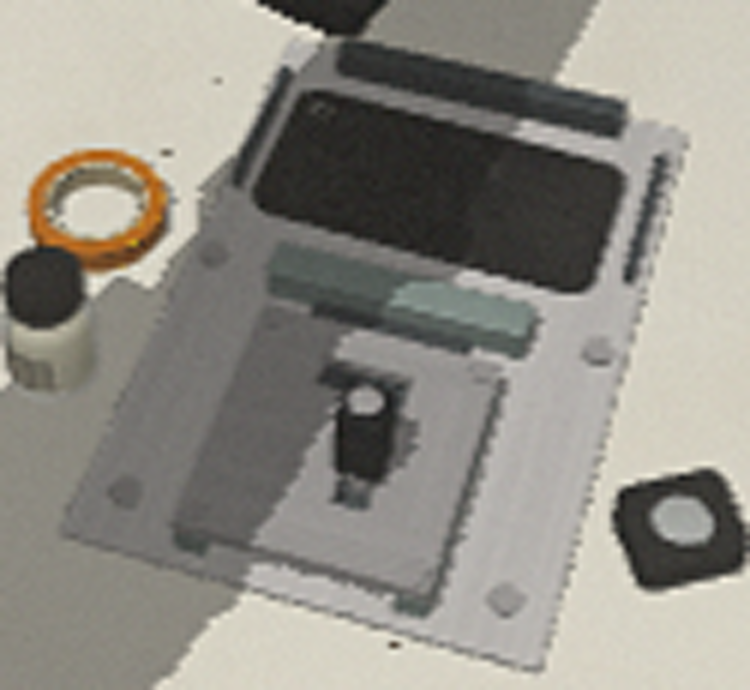

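```bash
cat >> h.py <<'E'
def fit(C,L):
    lc=L-L.mean(0);cc=C-C.mean(0)
    y=np.arctan2((lc[:,0]*cc[:,1]-lc[:,1]*cc[:,0]).sum(),(lc*cc).sum());R=np.array([[np.cos(y),-np.sin(y)],[np.sin(y),np.cos(y)]])
    o=C.mean(0)-R@L.mean(0);return y,R,o,((C-(o+L@R.T))*1000).round(1).tolist()
E
python3 - <<'E'
from h import *
b=np.load('pics/scene0.npz')
P=[(62,535),(300,38),(685,133),(540,668)]
C=np.array([w(b,200+u/6-.4,180+v/6-.4,.006)[:2] for u,v in P])
L=np.array([(-.11,.085),(.142,.085),(.142,-.085),(-.11,-.085)])
y,R,o,r=fit(C,L);print(y,o,r)
for z in (None,.059):
  q=w(b,200+366/6-.4,180+402/6-.4,z);print(q,R.T@(q[:2]-o))
E
```

```text
0.20848740558466006 [ 0.56389649 -0.11352709] [[-1.0, -1.6], [2.0, -2.0], [-1.8, 2.2], [0.8, 1.4]]
[ 0.50397429 -0.13559569  0.0596763 ] [-0.06319236 -0.009188  ]
[ 0.504406   -0.13537113  0.059     ] [-0.06272352 -0.00905765]
```

Two fits agree: the holder's yaw is about 0.209, and the knob's centre is at about x -63, y -9 mm in its frame, so the travel is about 12 mm. Next I'll shut the fingers, align the tool (tool y = holder +x, tool x = holder +y) and go behind the knob.

jog_arm(plan=[{"roll": -4}, {"roll": -4}, {"roll": -4}, {"dx": -13.5, "dy": -22.5}, {"dx": -13.5, "dy": -22.5}, {"dx": -13.5, "dy": -22.5}, {"dx": -13.5, "dy": -22.5}, {"dx": -13.5, "dy": -22.5}, {"dx": -13.5, "dy": -22.5}, {"dx": -13.5, "dy": -22.5}, {"dx": -13.5, "dy": -22.5}, {"dz": 20}, {"dz": 20}, {"dz": 20}, {"dz": 20}, {"dz": 20}, {"dz": 20}, {"dz": 20}, {"dx": 0}, {"dx": 0}], fingers=1, grip_force=20)

```text
invalid input at $.plan[0]: expected keys dx, dy, dz, roll
```

```bash
cat >> h.py <<'E'
Y=.209;O=np.array([.5642,-.1125]);RH=np.array([[np.cos(Y),-np.sin(Y)],[np.sin(Y),np.cos(Y)]])
def rep():
    s=ctrl.state();p=s['eef_pos'];R=s['tcp_rot']
    print('t',round(s['time_s'],2),'holder mm',(RH.T@(p[:2]-O)*1000).round(1),'z',round(p[2]*1000,1),'toolyaw',np.arctan2(R[1,1],R[0,1]).round(4),'Fh',(RH.T@s['contact_force'][:2]).round(2),s['contact_force'][2].round(2),'w',s['grip_width'].round(4))
E
python3 - <<'E'
from h import *
rep(); s=snap('scene','scene1'); crop(s,'c1',190,130,340,280,5)
rep(); s=snap('wrist','wrist1')
E
```

```text
Traceback (most recent call last):
  File "h.py", line 19, in rep
    print('t',round(s['time_s'],2),'holder mm',(RH.T@(p[:2]-O)*1000).round(1),'z',round(p[2]*1000,1),'toolyaw',np.arctan2(R[1,1],R[0,1]).round(4),'Fh',(RH.T@s['contact_force'][:2]).round(2),s['contact_force'][2].round(2),'w',s['grip_width'].round(4))
                                                                                                                                                                                                                                 ^^^^^^^^^^^^^^^^^^^^^
AttributeError: 'float' object has no attribute 'round'
```

Every row needs all four keys, so the call was refused and nothing moved.

jog_arm(plan=[{"dx": 0, "dy": 0, "dz": 0, "roll": -4}, {"dx": 0, "dy": 0, "dz": 0, "roll": -4}, {"dx": 0, "dy": 0, "dz": 0, "roll": -4}, {"dx": -13.5, "dy": -22.5, "dz": 0, "roll": 0}, {"dx": -13.5, "dy": -22.5, "dz": 0, "roll": 0}, {"dx": -13.5, "dy": -22.5, "dz": 0, "roll": 0}, {"dx": -13.5, "dy": -22.5, "dz": 0, "roll": 0}, {"dx": -13.5, "dy": -22.5, "dz": 0, "roll": 0}, {"dx": -13.5, "dy": -22.5, "dz": 0, "roll": 0}, {"dx": -13.5, "dy": -22.5, "dz": 0, "roll": 0}, {"dx": -13.5, "dy": -22.5, "dz": 0, "roll": 0}, {"dx": 0, "dy": 0, "dz": 20, "roll": 0}, {"dx": 0, "dy": 0, "dz": 20, "roll": 0}, {"dx": 0, "dy": 0, "dz": 20, "roll": 0}, {"dx": 0, "dy": 0, "dz": 20, "roll": 0}, {"dx": 0, "dy": 0, "dz": 20, "roll": 0}, {"dx": 0, "dy": 0, "dz": 20, "roll": 0}, {"dx": 0, "dy": 0, "dz": 20, "roll": 0}, {"dx": 0, "dy": 0, "dz": 0, "roll": 0}, {"dx": 0, "dy": 0, "dz": 0, "roll": 0}], fingers=1, grip_force=20)

```text
time_s: 2.1
eef_pos: [0.4711, -0.143, 0.0913]
tcp_rot: [[-0.208, 0.978, -0.001], [0.978, 0.208, 0.0], [0.0, -0.001, -1.0]]
contact_force: [0.6, -0.3, 0.1]
grip_width: -0.0002
```

```bash
sed -i "s/s\['grip_width'\].round(4)/round(float(s['grip_width']),4)/" h.py
python3 - <<'E'
from h import *
rep(); s=snap('scene','scene1'); s=snap('wrist','wrist1')
E
```

```text
t 2.1 holder mm [-97.4 -10.5] z 91.3 toolyaw 0.2094 Fh [ 0.57 -0.46] 0.06 w -0.0002
```

View pics/wrist1.png

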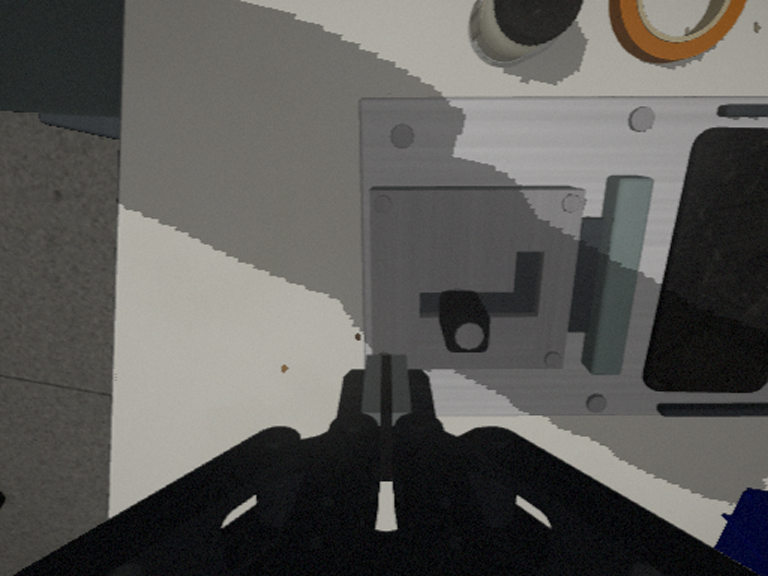

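The wrist view is now square to the holder: plate corners at (371,187) and (585,188), slot corner near (528,304), knob cap at (469,336), fingertips at (386,355). I'll check these against the given sizes.

```bash
python3 - <<'E'
from h import *
a=np.load('pics/wrist1.npz')
for n,u,v,z in [('plate -105,45',371,187,.023),('plate -8,45',585,188,.023),('corner -30,-10',528,305,.023),('shortleg top -30,16.5',529,252,.023),('base -110,85',361,98,.006),('plate -8,-45',564,368,.023),('knob',469,336,.059),('tip',386,355,.091)]:
    p=w(a,u/1.5-.17,v/1.5-.17,z); print(n,(RH.T@(p[:2]-O)*1000).round(1), w(a,u/1.5,v/1.5)[2].round(4))
E
```

```text
plate -105,45 [-104.1   47.5] 0.0065
plate -8,45 [-8.1 47. ] 0.0049
corner -30,-10 [-28.3  -9. ] 0.0128
shortleg top -30,16.5 [-30.3  17.5] 0.012
base -110,85 [-108.8   85.7] 0.0021
plate -8,-45 [ -6.6 -43.3] 0.0063
knob [-63.1  -9.1] 0.0595
tip [-97.4  -1.7] 0.0976
```

jog_arm(plan=[{"dx": 0, "dy": 0, "dz": 17, "roll": 0}, {"dx": 0, "dy": 0, "dz": 17, "roll": 0}, {"dx": 0, "dy": 0, "dz": 17, "roll": 0}, {"dx": 0, "dy": 2, "dz": 0, "roll": 0}, {"dx": 0, "dy": 2, "dz": 0, "roll": 0}, {"dx": 0, "dy": 2, "dz": 0, "roll": 0}, {"dx": 0, "dy": 2, "dz": 0, "roll": 0}, {"dx": 0, "dy": 2, "dz": 0, "roll": 0}, {"dx": 0, "dy": 2, "dz": 0, "roll": 0}, {"dx": 0, "dy": 2, "dz": 0, "roll": 0}, {"dx": 0, "dy": 2, "dz": 0, "roll": 0}])

```text
time_s: 3.3
eef_pos: [0.4867, -0.1398, 0.0403]
tcp_rot: [[-0.208, 0.978, -0.001], [0.978, 0.208, 0.0], [0.0, -0.001, -1.0]]
contact_force: [-2.4, -0.6, 2.2]
grip_width: 0.0001
```

```bash
python3 - <<'E'
from h import *
rep(); s=snap('scene','scene2'); a=snap('wrist','wrist2'); crop(a,'c2',200,130,440,310,3)
E
```

```text
t 3.3 holder mm [-81.5 -10.7] z 40.3 toolyaw 0.2092 Fh [-2.46 -0.11] 2.19 w 0.0001
```

View pics/c2.png

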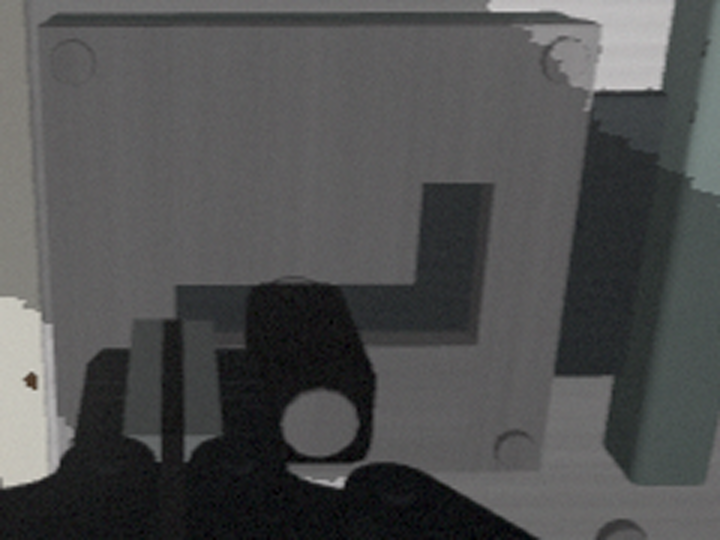

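Contact: about 2.5 N, which matches the jaw's friction. The finger is against the knob's rear side (cap at crop 320,424). I'll keep pushing and stop short of the corner.

jog_arm(plan=[{"dx": 0, "dy": 2, "dz": 0, "roll": 0}, {"dx": 0, "dy": 2, "dz": 0, "roll": 0}, {"dx": 0, "dy": 2, "dz": 0, "roll": 0}, {"dx": 0, "dy": 2, "dz": 0, "roll": 0}, {"dx": 0, "dy": 2, "dz": 0, "roll": 0}, {"dx": 0, "dy": 2, "dz": 0, "roll": 0}, {"dx": 0, "dy": 2, "dz": 0, "roll": 0}, {"dx": 0, "dy": 2, "dz": 0, "roll": 0}, {"dx": 0, "dy": 2, "dz": 0, "roll": 0}, {"dx": 0, "dy": 2, "dz": 0, "roll": 0}, {"dx": 0, "dy": 2, "dz": 0, "roll": 0}, {"dx": 0, "dy": 2, "dz": 0, "roll": 0}])

```text
time_s: 4.6
eef_pos: [0.5106, -0.1346, 0.0402]
tcp_rot: [[-0.208, 0.978, -0.0], [0.978, 0.208, 0.0], [0.0, -0.0, -1.0]]
contact_force: [-2.9, -0.7, 1.9]
grip_width: -0.0
```

```bash
python3 - <<'E'
from h import *
a=np.load('pics/wrist2.npz')
p=w(a,200+320/3-.33,130+424/3-.33,.059);print('knob before',(RH.T@(p[:2]-O)*1000).round(1))
rep(); s=snap('scene','scene3'); a=snap('wrist','wrist3'); crop(a,'c3',200,130,440,310,3)
E
```

```text
knob before [-58.9  -9.3]
t 4.6 holder mm [-57.  -10.5] z 40.2 toolyaw 0.2095 Fh [-2.96 -0.09] 1.85 w -0.0
```

View pics/c3.png

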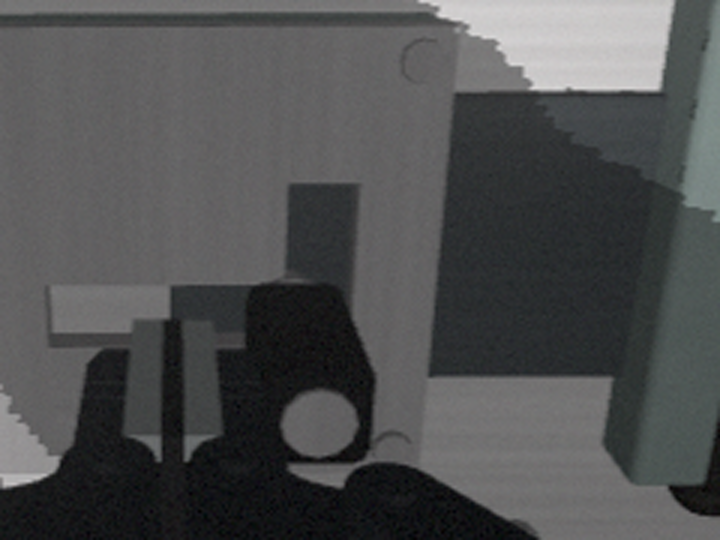

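The knob moves with the finger and is about 4 mm short of the corner. I'll push in finer steps and watch the force for the stop.

jog_arm(plan=[{"dx": 0, "dy": 1, "dz": 0, "roll": 0}, {"dx": 0, "dy": 1, "dz": 0, "roll": 0}, {"dx": 0, "dy": 1, "dz": 0, "roll": 0}, {"dx": 0, "dy": 0.7, "dz": 0, "roll": 0}, {"dx": 0, "dy": 0.6, "dz": 0, "roll": 0}, {"dx": 0, "dy": 0, "dz": 0, "roll": 0}])

```text
time_s: 5.3
eef_pos: [0.5148, -0.1337, 0.0403]
tcp_rot: [[-0.208, 0.978, 0.0], [0.978, 0.208, 0.0], [0.0, 0.0, -1.0]]
contact_force: [-1.8, -0.2, 0.4]
grip_width: -0.0
```

jog_arm(plan=[{"dx": 0, "dy": 0.5, "dz": 0, "roll": 0}, {"dx": 0, "dy": 0, "dz": 0, "roll": 0}])

```text
time_s: 5.5
eef_pos: [0.5152, -0.1337, 0.0403]
tcp_rot: [[-0.208, 0.978, -0.0], [0.978, 0.208, 0.0], [0.0, -0.0, -1.0]]
contact_force: [-2.7, -1.2, 0.4]
grip_width: 0.0
```

jog_arm(plan=[{"dx": 0, "dy": 0.5, "dz": 0, "roll": 0}, {"dx": 0, "dy": 0, "dz": 0, "roll": 0}])

```text
time_s: 5.7
eef_pos: [0.5157, -0.1336, 0.0403]
tcp_rot: [[-0.208, 0.978, -0.0], [0.978, 0.208, 0.0], [0.0, -0.0, -1.0]]
contact_force: [-2.5, -0.8, -0.1]
grip_width: 0.0004
```

```bash
python3 - <<'E'
from h import *
rep(); a3=np.load('pics/wrist3.npz'); a=snap('wrist','wrist4'); crop(a,'c4',200,130,440,310,3)
f=lambda u,v,z:(RH.T@(w(a3,200+u/3-.33,130+v/3-.33,z)[:2]-O)*1000).round(1)
print('short leg L,R edge (-36.5,-23.5;y 16.5)',f(289,184,.023),f(359,184,.023),'cap',f(320,424,.059), 'plate right',f(457,30,.023))
E
```

```text
t 5.7 holder mm [-51.8 -10.6] z 40.3 toolyaw 0.2095 Fh [-2.57 -0.29] -0.12 w 0.0004
short leg L,R edge (-36.5,-23.5;y 16.5) [-36.1  17.8] [-23.4  17.8] cap [-34.5  -9.1] plate right [-8.3 45.7]
```

View pics/c4.png

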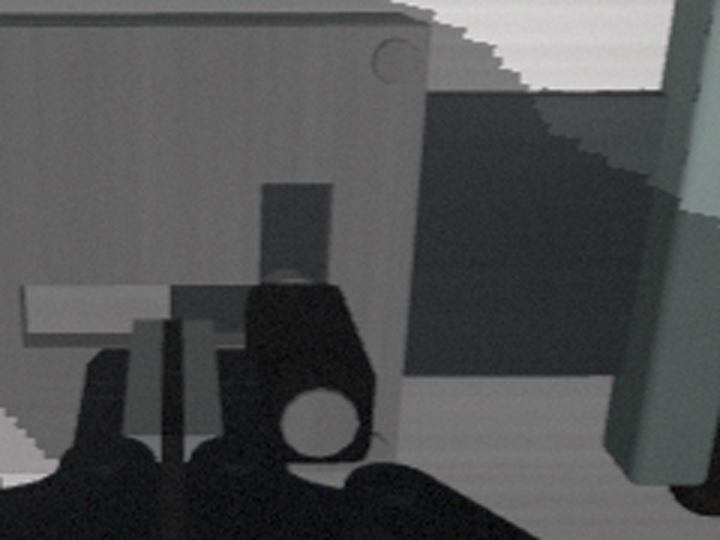

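By the cap the knob is about 0.5 mm past the corner; by the pin's arc (crop 288,275, slot centre about 295) it is about 1 mm short. The end wall is a definite stop, so I'll feel for it gently.

jog_arm(plan=[{"dx": 0, "dy": 0.5, "dz": 0, "roll": 0}, {"dx": 0, "dy": 0, "dz": 0, "roll": 0}])

```text
time_s: 5.95
eef_pos: [0.5162, -0.1335, 0.0403]
tcp_rot: [[-0.208, 0.978, -0.0], [0.978, 0.208, 0.0], [0.0, 0.0, -1.0]]
contact_force: [-1.9, -0.4, 0.2]
grip_width: -0.0
```

jog_arm(plan=[{"dx": 0, "dy": 0.5, "dz": 0, "roll": 0}, {"dx": 0, "dy": 0, "dz": 0, "roll": 0}])

```text
time_s: 6.15
eef_pos: [0.5167, -0.1334, 0.0403]
tcp_rot: [[-0.208, 0.978, -0.0], [0.978, 0.208, 0.0], [0.0, -0.0, -1.0]]
contact_force: [-3.3, 0.0, 1.2]
grip_width: 0.0003
```

jog_arm(plan=[{"dx": 0, "dy": 0.5, "dz": 0, "roll": 0}, {"dx": 0, "dy": 0, "dz": 0, "roll": 0}])

```text
time_s: 6.35
eef_pos: [0.5172, -0.1333, 0.0403]
tcp_rot: [[-0.208, 0.978, -0.0], [0.978, 0.208, 0.0], [0.0, 0.0, -1.0]]
contact_force: [-2.2, -0.5, 1.6]
grip_width: 0.0004
```

jog_arm(plan=[{"dx": 0, "dy": 0.4, "dz": 0, "roll": 0}, {"dx": 0, "dy": 0, "dz": 0, "roll": 0}])

```text
time_s: 6.55
eef_pos: [0.5175, -0.1332, 0.0403]
tcp_rot: [[-0.208, 0.978, -0.0], [0.978, 0.208, 0.0], [0.0, -0.0, -1.0]]
contact_force: [-3.0, -0.4, 1.7]
grip_width: -0.0001
```

jog_arm(plan=[{"dx": 0, "dy": 0.5, "dz": 0, "roll": 0}, {"dx": 0, "dy": 0, "dz": 0, "roll": 0}])

```text
time_s: 6.75
eef_pos: [0.5177, -0.1332, 0.0402]
tcp_rot: [[-0.208, 0.978, -0.001], [0.978, 0.208, 0.0], [0.0, -0.001, -1.0]]
contact_force: [-5.5, -0.6, 1.4]
grip_width: 0.0001
```

```bash
python3 - <<'E'
from h import *
rep(); a=snap('wrist','wrist5'); crop(a,'c5',260,180,360,290,6)
E
```

```text
t 6.75 holder mm [-49.8 -10.6] z 40.2 toolyaw 0.2093 Fh [-5.54  0.57] 1.41 w 0.0001
```

View pics/c5.png

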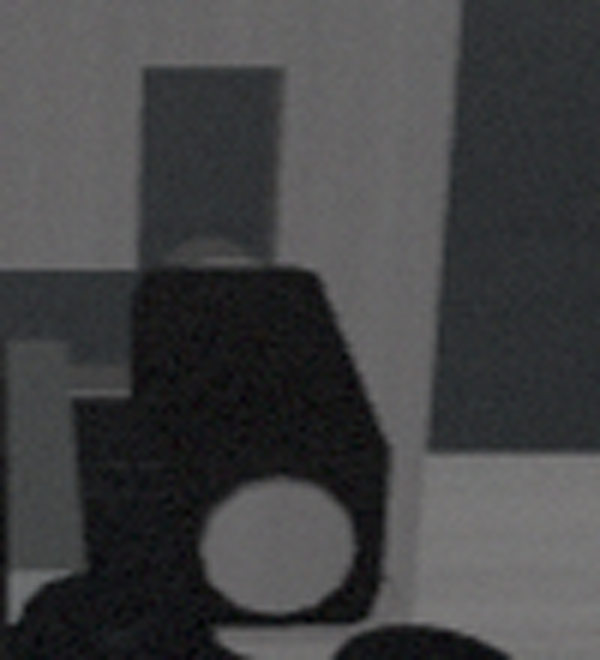

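The force jumped to 5.5 N and the TCP stopped following, so the knob is at the slot's end wall. The pin shows in the short leg (crop 207,245). Now I'll back off, go round to the -y side and line up with the knob.

jog_arm(plan=[{"dx": 0, "dy": -5, "dz": 0, "roll": 0}, {"dx": 0, "dy": -10, "dz": 0, "roll": 0}, {"dx": -10, "dy": 0, "dz": 0, "roll": 0}, {"dx": -11, "dy": 0, "dz": 0, "roll": 0}, {"dx": -11, "dy": 0, "dz": 0, "roll": 0}, {"dx": 0, "dy": 12, "dz": 0, "roll": 0}, {"dx": 0, "dy": 12, "dz": 0, "roll": 0}, {"dx": 0, "dy": 12, "dz": 0, "roll": 0}, {"dx": 0, "dy": 0, "dz": 0, "roll": 0}])

```text
time_s: 7.7
eef_pos: [0.5476, -0.1581, 0.0402]
tcp_rot: [[-0.211, 0.978, 0.001], [0.978, 0.211, 0.001], [0.001, 0.001, -1.0]]
contact_force: [-0.2, 0.6, -0.6]
grip_width: -0.0001
```

```bash
python3 - <<'E'
from h import *
rep(); a=snap('wrist','wrist6'); s=snap('scene','scene6');crop(a,'c6',180,100,440,310,3)
E
```

```text
t 7.7 holder mm [-25.7 -41.2] z 40.2 toolyaw 0.2125 Fh [-0.03  0.66] -0.56 w -0.0001
```

View pics/c6.png

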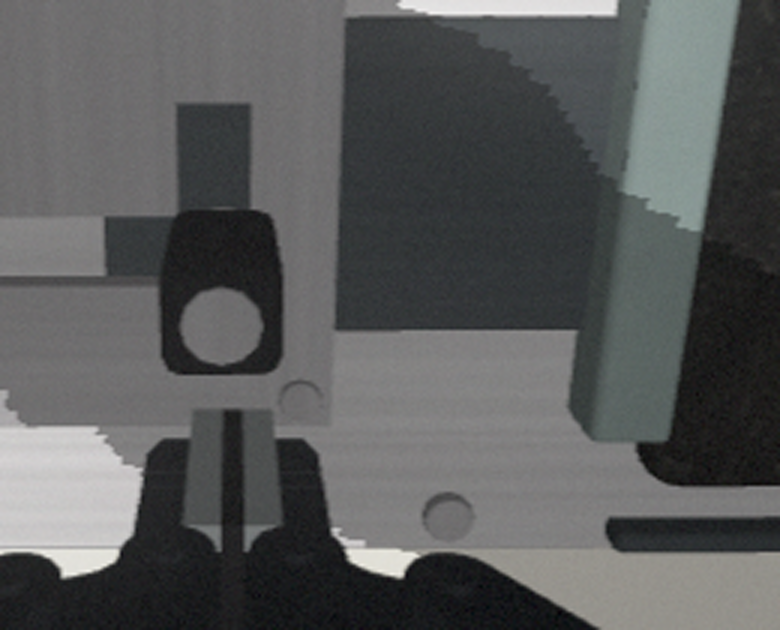

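The finger is beside the knob on its -y side, roughly centred (slit at crop 232, knob at 221). The knob stands at the corner and the pads are clear of it. I'll shift by -2 mm and push to +y, stopping short of the end.

jog_arm(plan=[{"dx": 0, "dy": -2, "dz": 0, "roll": 0}, {"dx": 3, "dy": 0, "dz": 0, "roll": 0}, {"dx": 3, "dy": 0, "dz": 0, "roll": 0}, {"dx": 2, "dy": 0, "dz": 0, "roll": 0}, {"dx": 2, "dy": 0, "dz": 0, "roll": 0}, {"dx": 2, "dy": 0, "dz": 0, "roll": 0}, {"dx": 2, "dy": 0, "dz": 0, "roll": 0}, {"dx": 2, "dy": 0, "dz": 0, "roll": 0}, {"dx": 0, "dy": 0, "dz": 0, "roll": 0}])

```text
time_s: 8.7
eef_pos: [0.5399, -0.1448, 0.0403]
tcp_rot: [[-0.208, 0.978, 0.0], [0.978, 0.208, -0.0], [-0.0, 0.0, -1.0]]
contact_force: [-0.4, -0.5, -0.2]
grip_width: 0.0002
```

jog_arm(plan=[{"dx": 2, "dy": 0, "dz": 0, "roll": 0}, {"dx": 2, "dy": 0, "dz": 0, "roll": 0}, {"dx": 2, "dy": 0, "dz": 0, "roll": 0}, {"dx": 2, "dy": 0, "dz": 0, "roll": 0}, {"dx": 2, "dy": 0, "dz": 0, "roll": 0}, {"dx": 2, "dy": 0, "dz": 0, "roll": 0}, {"dx": 0, "dy": 0, "dz": 0, "roll": 0}])

```text
time_s: 9.4
eef_pos: [0.5373, -0.1326, 0.0403]
tcp_rot: [[-0.208, 0.978, -0.0], [0.978, 0.208, 0.0], [0.0, -0.0, -1.0]]
contact_force: [-0.4, -1.1, 1.2]
grip_width: 0.0002
```

```bash
python3 - <<'E'
from h import *
rep(); a=snap('wrist','wrist7'); crop(a,'c7',180,100,440,310,3)
E
```

```text
t 9.4 holder mm [-30.5 -14.1] z 40.3 toolyaw 0.21 Fh [-0.58 -0.96] 1.2 w 0.0002
```

View pics/c7.png

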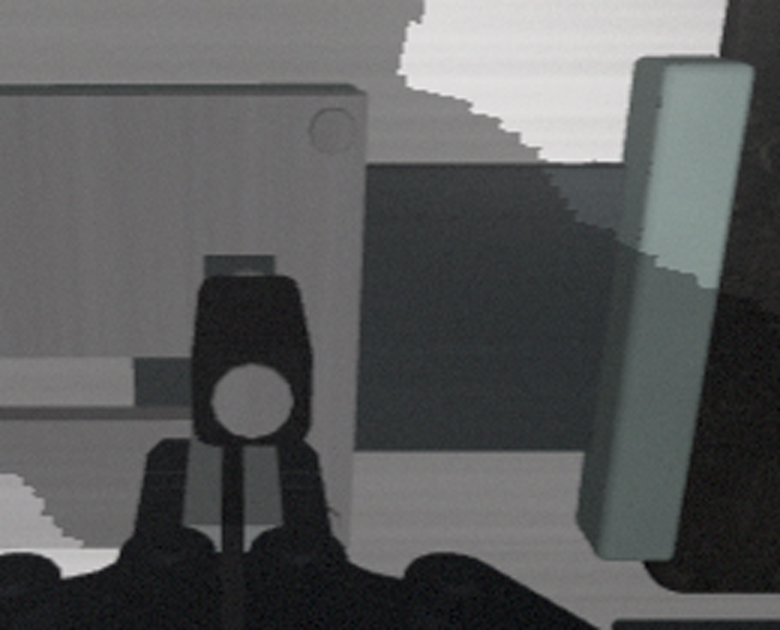

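The knob is well into the short leg, with only a little slot left beyond it (crop 238,265). I'll push on to the stop.

jog_arm(plan=[{"dx": 1, "dy": 0, "dz": 0, "roll": 0}, {"dx": 1, "dy": 0, "dz": 0, "roll": 0}, {"dx": 1, "dy": 0, "dz": 0, "roll": 0}, {"dx": 0, "dy": 0, "dz": 0, "roll": 0}])

```text
time_s: 9.85
eef_pos: [0.5368, -0.13, 0.0403]
tcp_rot: [[-0.208, 0.978, -0.0], [0.978, 0.208, 0.0], [0.0, -0.0, -1.0]]
contact_force: [0.2, -1.4, -0.1]
grip_width: 0.0001
```

jog_arm(plan=[{"dx": 0.7, "dy": 0, "dz": 0, "roll": 0}, {"dx": 0, "dy": 0, "dz": 0, "roll": 0}])

```text
time_s: 10.05
eef_pos: [0.5367, -0.1293, 0.0403]
tcp_rot: [[-0.208, 0.978, -0.0], [0.978, 0.208, 0.0], [0.0, -0.0, -1.0]]
contact_force: [0.2, -1.5, -0.2]
grip_width: 0.0001
```

jog_arm(plan=[{"dx": 0.7, "dy": 0, "dz": 0, "roll": 0}, {"dx": 0, "dy": 0, "dz": 0, "roll": 0}])

```text
time_s: 10.25
eef_pos: [0.5365, -0.1287, 0.0403]
tcp_rot: [[-0.208, 0.978, -0.0], [0.978, 0.208, 0.0], [0.0, -0.0, -1.0]]
contact_force: [0.4, -1.1, 0.1]
grip_width: -0.0001
```

jog_arm(plan=[{"dx": 0.7, "dy": 0, "dz": 0, "roll": 0}, {"dx": 0, "dy": 0, "dz": 0, "roll": 0}])

```text
time_s: 10.45
eef_pos: [0.5364, -0.128, 0.0403]
tcp_rot: [[-0.208, 0.978, -0.0], [0.978, 0.208, 0.0], [0.0, -0.0, -1.0]]
contact_force: [0.7, -1.3, 0.2]
grip_width: -0.0
```

jog_arm(plan=[{"dx": 0.7, "dy": 0, "dz": 0, "roll": 0}, {"dx": 0, "dy": 0, "dz": 0, "roll": 0}])

```text
time_s: 10.65
eef_pos: [0.5362, -0.1273, 0.0402]
tcp_rot: [[-0.208, 0.978, -0.0], [0.978, 0.208, 0.0], [0.0, -0.0, -1.0]]
contact_force: [-0.9, -1.9, -0.3]
grip_width: 0.0002
```

jog_arm(plan=[{"dx": 0.7, "dy": 0, "dz": 0, "roll": 0}, {"dx": 0, "dy": 0, "dz": 0, "roll": 0}])

```text
time_s: 10.85
eef_pos: [0.536, -0.1266, 0.0402]
tcp_rot: [[-0.208, 0.978, -0.0], [0.978, 0.208, 0.0], [0.0, -0.0, -1.0]]
contact_force: [0.9, -1.8, 0.3]
grip_width: 0.0002
```

jog_arm(plan=[{"dx": 0.7, "dy": 0, "dz": 0, "roll": 0}, {"dx": 0, "dy": 0, "dz": 0, "roll": 0}])

```text
time_s: 11.05
eef_pos: [0.536, -0.1264, 0.0403]
tcp_rot: [[-0.208, 0.978, 0.0], [0.978, 0.208, -0.0], [-0.0, 0.0, -1.0]]
contact_force: [1.6, -3.2, -0.2]
grip_width: -0.0
```

jog_arm(plan=[{"dx": 0.5, "dy": 0, "dz": 0, "roll": 0}, {"dx": 0, "dy": 0, "dz": 0, "roll": 0}])

```text
time_s: 11.25
eef_pos: [0.536, -0.1263, 0.0403]
tcp_rot: [[-0.207, 0.978, 0.0], [0.978, 0.207, -0.001], [-0.001, 0.0, -1.0]]
contact_force: [1.3, -4.8, -0.8]
grip_width: 0.0
```

jog_arm(plan=[{"dx": -5, "dy": 0, "dz": 0, "roll": 0}, {"dx": -10, "dy": 0, "dz": 0, "roll": 0}, {"dx": -10, "dy": 0, "dz": 0, "roll": 0}, {"dx": 0, "dy": 0, "dz": -20, "roll": 0}, {"dx": 0, "dy": 0, "dz": -20, "roll": 0}, {"dx": 0, "dy": 0, "dz": -20, "roll": 0}, {"dx": 0, "dy": 0, "dz": -20, "roll": 0}, {"dx": 0, "dy": 0, "dz": -20, "roll": 0}, {"dx": 0, "dy": 0, "dz": 0, "roll": 0}])

```text
time_s: 12.15
eef_pos: [0.5428, -0.1512, 0.1433]
tcp_rot: [[-0.207, 0.978, 0.005], [0.978, 0.207, -0.001], [-0.002, 0.005, -1.0]]
contact_force: [-0.2, -0.5, 0.5]
grip_width: -0.0002
```

```bash
python3 - <<'E'
from h import *
rep(); a=snap('wrist','wrist8'); s=snap('scene','scene8')
E
```

```text
t 12.15 holder mm [-28.9 -33.4] z 143.3 toolyaw 0.2087 Fh [-0.26 -0.41] 0.46 w -0.0002
```

View pics/wrist8.png

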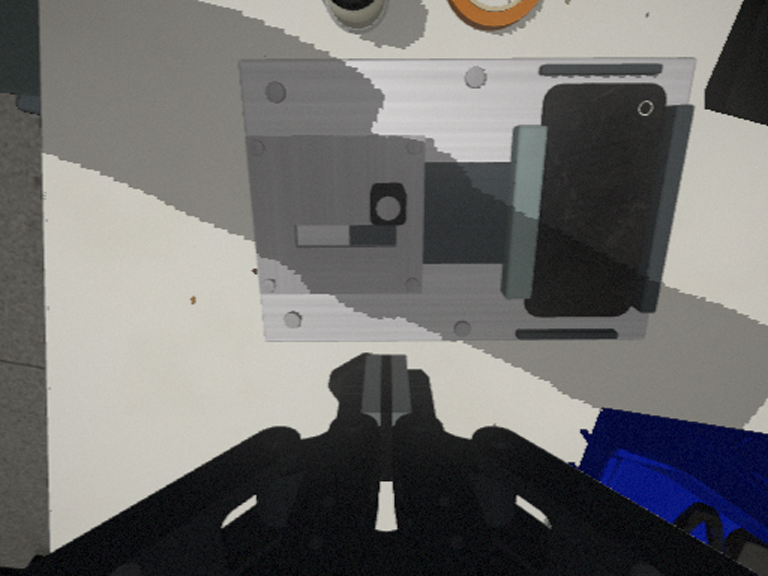

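The knob (388,208) now covers the short leg completely, and the jaw is up against the cover. The arm is clear. Last checks: the knob's position and the bystanders, then hand in.

```bash
python3 - <<'E'
from h import *
a=np.load('pics/wrist8.npz');p=w(a,388/1.5-.17,208/1.5-.17,.059);print('knob (expect -30..-28.5, 10..11.5)',(RH.T@(p[:2]-O)*1000).round(1))
c=w(a,396/1.5-.17,236/1.5-.17,.023);print('slot corner outer wall (-23.5,-10)',(RH.T@(c[:2]-O)*1000).round(1))
b,s=np.load('pics/scene0.npz'),np.load('pics/scene8.npz')
for n,(u0,v0,u1,v1) in dict(jar=(200,220,217,246),tape=(203,203,230,226),loupe=(301,256,326,280)).items():
    d=np.abs(b['pixels'][v0:v1,u0:u1].astype(int)-s['pixels'][v0:v1,u0:u1]).max(2);print(n,'median/95% pixel diff',np.median(d),np.percentile(d,95))
rep(); print(ctrl.hand_in())
E
```

```text
knob (expect -30..-28.5, 10..11.5) [-28.1  13. ]
slot corner outer wall (-23.5,-10) [-23.2  -8.7]
jar median/95% pixel diff 6.0 33.94999999999999
tape median/95% pixel diff 5.0 11.0
loupe median/95% pixel diff 4.0 8.0
t 12.25 holder mm [-30.4 -32.4] z 140.3 toolyaw 0.209 Fh [ 0.14 -0.52] 0.45 w 0.0001
the job is handed in; nothing more can be done
None
```

The jaw is closed up to the cover, the knob is at the end of the short leg, and I handed the job in at about 12.3 s. With the fingers shut, I pushed the knob along the long leg, backed off, and pushed it sideways from its -y side. I only ever pushed it, never gripped it.

- **Stops:** at the end of each leg the tool stopped following and the force rose. It went from about 2.5 to 5.5 N at the corner and from about 1.3 to 5 N at the end of the short leg.
- **Knob position:** the last picture puts the knob's centre at x -28.1, y +13.0 mm in the holder's frame. The y value is about 1.5 mm beyond the expected 10 to 11.5 mm. The slot's own edge read 1.3 mm too far the same way, so I take it as calibration error.
- **Corner reading:** at the corner, the cap and the pin in the picture disagreed by about 1.5 mm. I relied on feeling the end wall instead.
- **Bystanders:** the tape roll and the loupe look unchanged between the first and last pictures. The jar patch had a few larger pixel differences (95th percentile 34, median 6). I put these down to moving shadow or the glass, but did not check further. The arm never went near the jar.

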